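# Set the microscope lamp's step selector and switch it on

### The arm

A 7-joint arm with a two-finger parallel gripper is mounted at the origin on the work surface. World frame = base frame: x ahead of the robot, y to its left, z up, the work surface at z = 0. Lengths are in mm, angles in rad, forces in N, time in s.
With the tool pointing down it reaches from about 400 to 900 mm from the base axis. Payload 5.5 kg.
Tool frame: the origin (TCP) lies midway between the tips of the shut fingers; the grasp point (between the pads) lies 19 mm behind it; z points along the fingers, y is the direction in which the jaws open and shut (so a half turn about z gives the same grasp; the last joint's range is limited). The gripper opens to 92 mm and grips with 3 to 60 N. Pads are 19 mm wide; open, the fingers measure 130 mm over their backs; the gripper's body (75 mm by 190 mm) begins 47 mm behind the grasp point.
Start: joints at [-0.919, 0.501, -0.427, 1.55, 0.221, 1.138, -0.21], TCP at [246.364, 601.502, 226.729] pointing down, gripper open.
Joint ranges: [-2.88, 2.88], [-0.31, 2.03], [-1.54, 1.56], [0.2, 2.42], [-1.41, 4.55], [0.19, 2.02], [-2.57, 2.57]. Speed limits (rad/s): [2.57, 2.57, 3.14, 3.14, 3.14, 3.14, 3.14].

### API

Orientations are given as [roll, pitch, yaw] about the fixed x, y, z axes, in that order (R = Rz(yaw) Ry(pitch) Rx(roll)).
In Python, from cell import ctrl, imaging gives the robot as it stands. The module is installed in compiled form; this text tells all that it offers.
- The arm moves only by the tool carry_out, never from a script. Its argument "commands" is a list of rows, each a list of 5 numbers: the shift along the tool's x, y, z in units of 0.3 m (1.0 is 0.3 m), then the turn about the tool's z in units of 0.5 rad (1.0 is 0.5 rad), then the finger opening in mm, from 0 to 91.8. In form: [[dx, dy, dz, yaw, gripper], ...]. A call has 1 to 20 rows; each row shifts and turns the pose as measured when the row begins, along the tool's axes as they then stand; what a row does not reach is not made up. A row lasts 1/8 s, in which the tool goes at most 62.5 mm and 10.7 degrees, less where a joint would pass 70% of its speed; a pose out of reach is approached as far as the arm can. A call with a number of a shift or a turn outside -1 to 1 is refused whole. A call with a gripper value outside its range is refused whole. The fingers move at their own pace and stop on an object; "force" is the grip in N (left out, the last holds). Time passes only in rows, so rows that do not move let the fingers close. It gives the time, the measured TCP pose, the force and the opening at its end, in the units of the state.
- ctrl.get_obs(): the state, without advancing time (a new reading comes with each control period).
- imaging.snapshot(name): name is "scene" or "top" or "wrist"; returns a dict with "pixels" (400x640x3 uint8, red, green, blue), "K" (3x3 intrinsics, pixels), "view" (4x4, takes a point from world to camera coordinates); the wrist camera has in their place "mount" (4x4, takes a point from camera to tool coordinates, whose origin is the TCP and whose axes are the flange's). Camera axes: x right, y down, z forward; pixel columns grow to the right and rows downward; lengths in mm; the calibration is good to about 2 mm. A picture is of the moment at which its call begins: read the wrist's pose just before it. There is no depth.
- ctrl.close_job(): hands the job in, once; it reports no verdict.
The state is a dict: "time": time; "qpos": joint angles; "qd": joint speeds; "joint_efforts": joint torques, N m; "eef_pos": TCP position; "tcp_rot": TCP orientation; "contact_force": force on the tool from outside, world axes, zero at the start; "moment": the same for the moment, N m; "gripper_width": opening from 0.0 (shut) to 1.0 (fully open).
Only numpy, scipy, OpenCV 4.12 (cv2) and the standard library are available. Lean on these libraries where they do the work, as an engineer would, in place of code of your own. Each camera call takes 0.05 s, during which the arm holds its last target.

### The job

On the microscope's lamp controller, push the black selector lever round clockwise, counting the clicks, until it rests in step 5, the fifth click after Off (Off is the red bar; the lever now stands at Off, 1 or 2), and never let it click past step 5, which would overload the lamp. Then press the green start button fully down and let it spring back. Leave everything else, including the two specimens standing on the controller, where it is.

Things in the scene. Friction and masses are not known exactly. Their poses are not given: they have to be found in the camera images.
- controller: lamp controller: white box with grey top panel, 200 mm (its x) by 300 mm (its y) by 75 mm high, fixed. Origin at the centre of its underside; z up, -x is its vented front towards the robot, +y the robot's left. Marks on the panel, 78 mm from the selector's axis: red bar Off at 105 degrees (anticlockwise from the box's +x, seen from above), white dots for steps k = 1 to 7 at 105 - 30 k
- selector_axis (a point): point on the selector's upright axis at panel height (75 mm above the table), fixed on the controller at x 0, y +55 mm in its frame. The lever's round hub has 20 mm radius up to 13 mm, then 14 mm radius up to 36 mm above the panel
- selector_tip (a point): top of the lever's outer end, on its centre line, 64 mm from the axis and 34 mm above the panel; moves with the lever. The lever is a black upright bar with a white line on top, pointing from the axis at its mark: 12 mm thick, 64 mm long, underside 8 mm and top 34 mm above the panel
- selector (a joint): selector angle in rad, 0 at Off, growing clockwise seen from above, pi/6 (30 degrees) per step; step 5 is 2.618; stops just outside Off and step 7 (3.665). A spring detent holds each step: pushed over halfway (15 degrees) the lever snaps on into the next step by itself, pushed less it springs back. About 0.12 N m takes it over (3 N at 45 mm from the axis)
- start (a joint): travel of the start button in m, 0 released, 0.006 fully down (5 N); it springs back when let go
- start_top (a point): centre of the green start button's top face, on the controller at x +30 mm, y -105 mm in its frame; the button is 32 mm across and is pressed straight down
- mount: red resin specimen mount, disc 30 mm across and 20 mm high, standing loose on the controller's panel near its front edge; origin at the centre of its underside. To be left alone
- pin: steel specimen, upright cylinder 20 mm across and 30 mm high, standing loose on the controller's panel at its front right corner; origin at the centre of its underside. To be left alone
- dropper: small amber dropper bottle, 44 mm across, 100 mm high, on the table to the left; origin at the centre of its underside. To be left alone
- dish: shallow white dish, 90 mm across, 16 mm high, on the table to the left; origin at the centre of its underside. To be left alone
- carton: cardboard specimen carton 90 x 70 x 50 mm, on the table to the left, near the robot; origin at the centre of its underside. To be left alone
- etchant: white plastic bottle with blue cap, 60 mm across, 150 mm high, on the table to the right; origin at the centre of its underside. To be left alone
- brush: small brush lying on the table to the right, 170 mm long, along its own x axis; origin under the middle of the brush. To be left alone

How it is judged:
By the outcome, as a careful person would: the job done as asked, in the order asked, and still so for the second after the job is handed in, with the robot touching nothing.
It also fails if it takes over 56 s, if anything falls off the work surface, if the arm or the gripper's body presses on something with over 40 N, if the wrist force passes 120 N, or if a joint passes its speed limit or range.

## Working session

There is one attempt and no reset: what is moved stays moved. The work goes in short steps, Python scripts to look and compute and a tool call to move; the robot and the scene stay as the last step left them, time stands still between calls to the robot, and variables do not carry over. Pictures are saved under pics/ and viewed, and the job is handed in when it is done.

Besides the shell and the picture viewer there is one more tool, called after "Call:" by a JSON object that holds its "name" and its "arguments", one argument or row to a line. carry_out: Moves the arm, as the interface text tells. Shifts and turns lie within -1 to 1; 1 stands for 0.3 m of shift or 0.5 rad of turn. Its arguments: {"type":"object","properties":{"commands":{"type":"array"},"force":{"type":"number"}},"required":["commands"]}

```bash
mkdir -p pics
python3 - <<'E'
from cell import ctrl, imaging
import cv2,pickle
o=ctrl.get_obs();print(o)
for n in("scene","top","wrist"):
    s=imaging.snapshot(n);cv2.imwrite(f"pics/{n}0.png",s["pixels"][:,:,::-1]);pickle.dump(s,open(n+"0.pkl","wb"))
    print(n,s["K"],s.get("view",s.get("mount")))
E
```

```text
{'time': 0.0, 'qpos': array([-0.91884147,  0.50183507, -0.4267975 ,  1.55144303,  0.22081222,
        1.13829614, -0.21029831]), 'qd': array([ 0.00133612,  0.00072394,  0.00089709, -0.00051125, -0.00051511,
        0.00071864, -0.00058067]), 'joint_efforts': array([-7.19617110e-04, -5.66586328e+01, -5.81643999e+00, -2.79120004e+01,
       -6.86583272e-02,  3.04706697e-02,  1.70758085e-04]), 'eef_pos': array([246.15109839, 600.83792153, 225.68982259]), 'tcp_rot': array([-3.13967150e+00, -5.64800349e-05,  2.75290355e+00]), 'contact_force': array([ 0.2149508 , -0.78569998,  0.26728161]), 'moment': array([-0.0272672 ,  0.01224272, -0.04435173]), 'gripper_width': 1.0041905414336438}
scene [[467.67768354   0.         313.87734093]
 [  0.         467.67768354 198.58471374]
 [  0.           0.           1.        ]] [[-8.36662593e-01  5.47643523e-01  9.07070527e-03  3.89563832e+02]
 [ 4.25955919e-01  6.60986778e-01 -6.17784780e-01 -1.69410348e+02]
 [-3.44321450e-01 -5.13013696e-01 -7.86294911e-01  1.39735568e+03]
 [ 0.00000000e+00  0.00000000e+00  0.00000000e+00  1.00000000e+00]]
top [[468.79896212   0.         318.49064554]
 [  0.         468.79896212 202.14348112]
 [  0.           0.           1.        ]] [[-1.06835827e-02 -9.99872800e-01 -1.18425007e-02  2.73546304e+01]
 [-9.87719074e-01  1.23983963e-02 -1.55747583e-01  4.92750707e+02]
 [ 1.55874600e-01  1.00331217e-02 -9.87725896e-01  1.13114296e+03]
 [ 0.00000000e+00  0.00000000e+00  0.00000000e+00  1.00000000e+00]]
wrist [[324.36261328   0.         315.26801816]
 [  0.         324.36261328 200.82092251]
 [  0.           0.           1.        ]] [[ 3.89853412e-04 -9.54360244e-01 -2.98657618e-01  8.02137990e+01]
 [ 9.99999794e-01  2.20036094e-04  6.02226832e-04 -3.08289412e-01]
 [-5.09025891e-04 -2.98657791e-01  9.54360134e-01 -1.56767333e+02]
 [ 0.00000000e+00  0.00000000e+00  0.00000000e+00  1.00000000e+00]]
```

View pics/scene0.png

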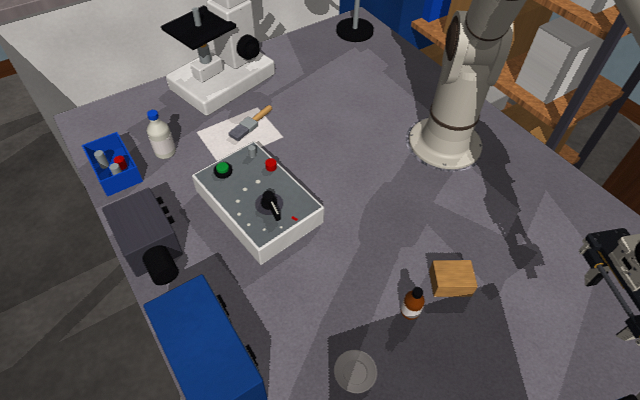

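View pics/top0.png

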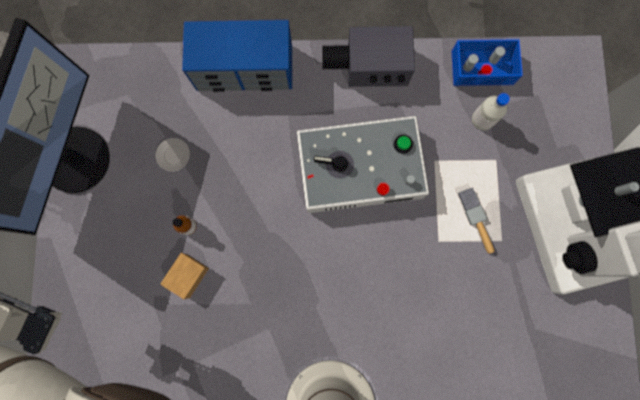

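Run:
```python
import cv2
t=cv2.imread("pics/top0.png");cv2.imwrite("pics/topz.png",cv2.resize(t[100:300,200:440],None,fx=3,fy=3,interpolation=cv2.INTER_CUBIC)[:600])
```

```text
(no output)
```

View pics/topz.png

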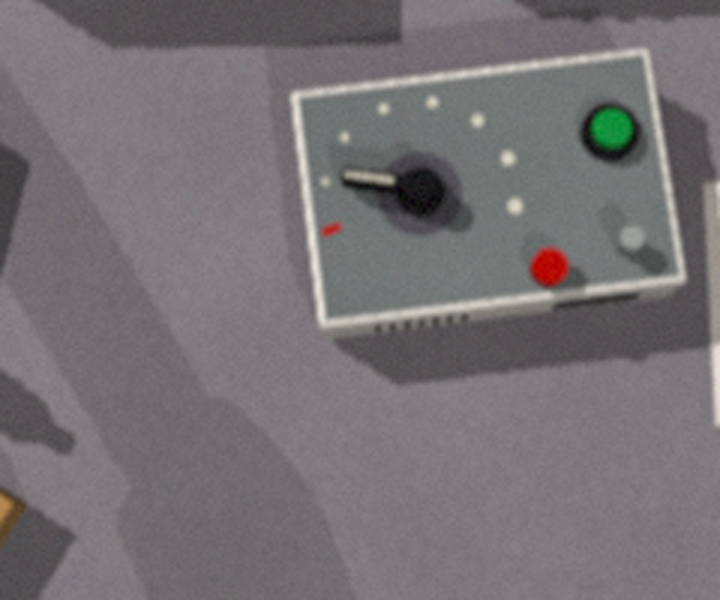

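The top view shows the lever near dot 1, with the red bar at zoom (331,229) and dots 1–7 running from (325,182) to (515,206). So it should need four clicks. Next I fit the box pose.

```bash
cat > h.py <<'E'
import numpy as np,cv2,pickle
from scipy.optimize import least_squares
def ray(s,u,v,z,V=None):
    V=s["view"] if V is None else V
    R=V[:3,:3];t=V[:3,3];c=-R.T@t
    d=R.T@np.linalg.inv(s["K"])@[u,v,1]
    return c+d*(z-c[2])/d[2]
E
python3 - <<'E'
from h import *
s=pickle.load(open("top0.pkl","rb"))
zz=lambda p:((p[0]+.5)/3-.5+200,(p[1]+.5)/3-.5+100)
marks={}
ax=np.array([0,55.])
pts=[(331,229),(325,182),(345,137),(384,108),(432,102),(478,120),(508,157),(515,206)]
M=[];W=[]
for k,p in enumerate(pts):
    a=np.radians(105-30*k);M.append(ax+78*np.array([np.cos(a),np.sin(a)]));W.append(ray(s,*zz(p),75)[:2])
for m,p in zip([(100,150),(100,-150),(-100,-150),(-100,150)],[(294,94),(646,50),(684,280),(322,326)]):
    M.append(m);W.append(ray(s,*zz(p),75)[:2])
M=np.array(M);W=np.array(W)
R=lambda a:np.array([[np.cos(a),-np.sin(a)],[np.sin(a),np.cos(a)]])
f=lambda q:(M@R(q[2]).T+q[:2]-W).ravel()
r=least_squares(f,[600,-50,0],loss="soft_l1",f_scale=2);q=r.x;print(q,np.round(f(q).reshape(-1,2),1))
w=lambda m:R(q[2])@np.array(m)+q[:2]
print("axis",w(ax),"button",w([30,-105]))
for z in(75+34,):
    tip=ray(s,*zz((344,175)),z)[:2];d=R(q[2]).T@(tip-w(ax));print("tip",tip,d,np.hypot(*d),np.degrees(np.arctan2(d[1],d[0])),"step",(105-np.degrees(np.arctan2(d[1],d[0])))/30)
print("mount",ray(s,*zz((549,267)),95),R(q[2]).T@(ray(s,*zz((549,267)),95)[:2]-q[:2]),"pin",R(q[2]).T@(ray(s,*zz((631,237)),105)[:2]-q[:2]),"btn",ray(s,*zz((611,129)),90))
# scene check
sc=pickle.load(open("scene0.pkl","rb"));im=sc["pixels"][:,:,::-1].copy()
for m in M:
    p=np.r_[w(m),75,1];c=(sc["view"]@p)[:3];u=sc["K"]@(c/c[2]);cv2.circle(im,(int(u[0]*8),int(u[1]*8)),12,(0,255,255),-1,shift=3)
cv2.imwrite("pics/chk.png",cv2.resize(im[130:270,180:340],None,fx=4,fy=4))
E
```

```text
[ 5.87095333e+02 -8.62232904e+01  1.16362954e-01] [[-0.2 -0.4]
 [ 0.6 -0.3]
 [-0.1  0.4]
 [-0.2  0.4]
 [-0.1 -0.1]
 [-0.2  0.4]
 [-0.9  0. ]
 [ 0.1 -0.1]
 [ 2.6  3.4]
 [ 3.8 -2.9]
 [-1.2 -3.9]
 [-2.2  2. ]]
axis [580.70980383 -31.59522969] button [ 629.08301316 -187.03020844]
tip [588.40668912  29.67350837] [14.758168   59.96079372] 61.75030612295907 76.17262118358317 step 0.9609126272138941
mount [ 514.72677466 -132.09029375   95.        ] [-77.2043473  -37.15479803] pin [ -63.42196425 -103.2341185 ] btn [ 628.56455193 -186.46821416   90.        ]
```

View pics/chk.png

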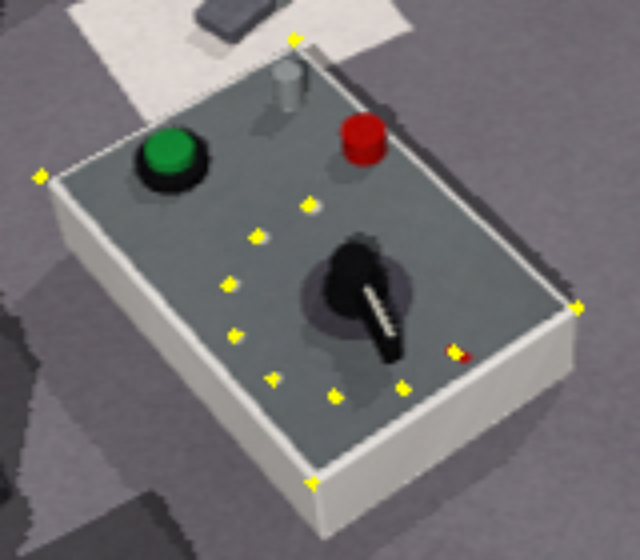

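The lever stands at step 1 (fit 0.96), so it needs exactly 4 clicks. I'll travel above it first with the fingers shut.

Call:
{"name": "carry_out", "arguments": {
  "commands": [
    [-0.05, -0.04, 0, 0, 0],
    [-0.113, -0.094, 0, -0.25, 0],
    [-0.113, -0.094, 0, -0.25, 0],
    [-0.113, -0.094, 0, 0, 0],
    [-0.113, -0.094, 0, 0, 0],
    [-0.113, -0.094, 0, 0, 0],
    [-0.113, -0.094, 0, 0, 0],
    [-0.113, -0.094, 0, 0, 0],
    [-0.113, -0.094, 0, 0, 0],
    [-0.113, -0.094, 0, 0, 0],
    [-0.113, -0.094, 0, 0, 0],
    [-0.05, -0.04, 0, 0, 0],
    [0, 0, 0, 0, 0]
  ],
  "force": 40
}}

```text
time: 1.78
eef_pos: [564.7, 204.6, 225.0]
tcp_rot: [-3.13, 0.0, 3.0]
contact_force: [-0.5, 0.2, -0.1]
gripper_width: 0.002
```

```bash
cat >> h.py <<'E'
from cell import ctrl, imaging
Q=np.array([587.1,-86.2,.1164]);AX=np.array([580.7,-31.6])
def plan(target,yaw=None):
    o=ctrl.get_obs();p=o["eef_pos"];r=o["tcp_rot"];y=r[2]
    d=np.array(target)-p
    X=np.array([np.cos(y),np.sin(y)]);Y=np.array([np.sin(y),-np.cos(y)])
    print("t",round(o["time"],2),"pos",p.round(1),"rot",r.round(3),"q",o["qpos"].round(2),"F",o["contact_force"].round(1),"gw",round(o["gripper_width"],2))
    print("tool mm",round(d[:2]@X,1),round(d[:2]@Y,1),round(-d[2],1),"units",np.round([d[:2]@X/300,d[:2]@Y/300,-d[2]/300],3), "turn units",None if yaw is None else round(((-(yaw-y)+np.pi)%(2*np.pi)-np.pi)/.5,3))
def pose(lev_deg_box,r,gap,z):   # lever angle in box frame deg; y axis along lever outward
    a=np.radians(lev_deg_box)+Q[2];u=np.array([np.cos(a),np.sin(a)]);t=np.array([-u[1],u[0]])
    return np.r_[AX+r*u+gap*t,z],a+np.pi/2
E
python3 -c "
from h import *
plan(*pose(75,47,32,226))"
```

```text
t 1.77 pos [564.7 204.6 225. ] rot [-3.13  0.    3.  ] q [-0.15  0.4  -0.32  1.68  0.15  1.09  0.91] F [-0.5  0.2 -0.1] gw 0.0
tool mm -17.4 -184.5 -1.0 units [-0.058 -0.615 -0.003] turn units 0.007
```

Call:
{"name": "carry_out", "arguments": {
  "commands": [
    [-0.014, -0.15, 0, 0, 0],
    [-0.014, -0.15, 0, 0, 0],
    [-0.014, -0.15, 0, 0, 0],
    [-0.014, -0.15, 0, 0, 0],
    [0, 0, 0, 0, 0]
  ]
}}

```text
time: 2.4
eef_pos: [550.5, 30.9, 226.4]
tcp_rot: [-3.135, -0.004, 3.016]
contact_force: [0.5, 0.7, -0.5]
gripper_width: 0.002
```

```bash
python3 -c "
from h import *
plan(*pose(75,47,32,96))
s=imaging.snapshot('wrist');cv2.imwrite('pics/w1.png',s['pixels'][:,:,::-1])"
```

```text
t 2.4 pos [550.5  30.9 226.4] rot [-3.135 -0.004  3.016] q [ 0.11  0.31 -0.27  1.8   0.1   1.05  1.25] F [ 0.5  0.7 -0.5] gw 0.0
tool mm -6.7 -10.5 130.4 units [-0.022 -0.035  0.435] turn units 0.039
```

View pics/w1.png

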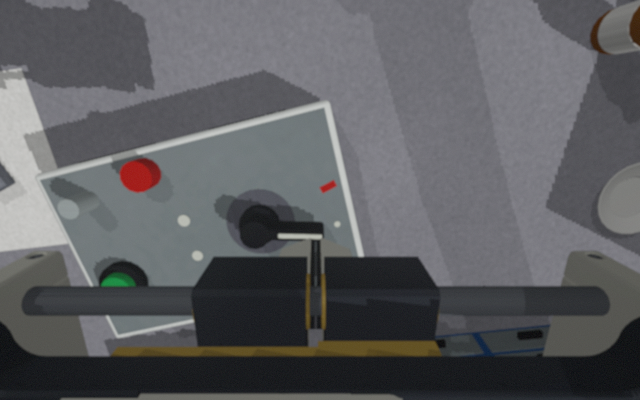

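The wrist view shows the lever from (258,225) to (322,230), pointing near dot 1 at (337,224), with the fingertips above it. I'll correct sideways, then descend on the anticlockwise side.

Call:
{"name": "carry_out", "arguments": {
  "commands": [
    [-0.022, -0.035, 0, 0.04, 0],
    [0, 0, 0.1, 0, 0],
    [0, 0, 0.1, 0, 0],
    [0, 0, 0.08, 0, 0],
    [0, 0, 0, 0, 0]
  ]
}}

```text
time: 3.08
eef_pos: [556.8, 31.4, 141.5]
tcp_rot: [-3.141, -0.001, 3.01]
contact_force: [0.1, 0.8, 0.6]
gripper_width: 0.003
```

```bash
python3 -c "
from h import *
plan(*pose(75,47,32,96))
s=imaging.snapshot('wrist');cv2.imwrite('pics/w2.png',s['pixels'][:,:,::-1])"
```

```text
t 3.08 pos [556.8  31.4 141.5] rot [-3.141e+00 -1.000e-03  3.010e+00] q [ 0.1   0.42 -0.25  1.86  0.13  0.88  1.22] F [0.1 0.8 0.6] gw 0.0
tool mm -0.6 -11.9 45.5 units [-0.002 -0.04   0.152] turn units 0.027
```

View pics/w2.png

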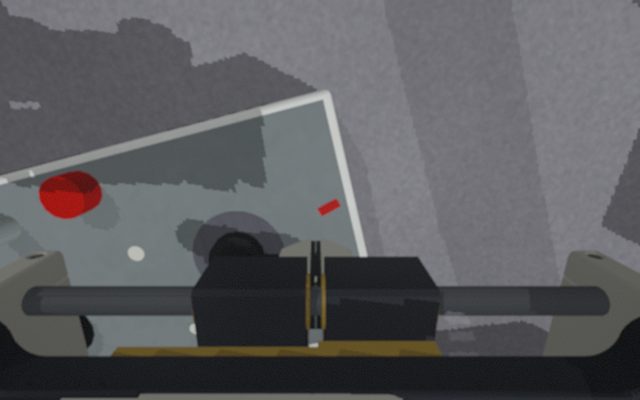

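Call:
{"name": "carry_out", "arguments": {
  "commands": [
    [0, -0.04, 0, 0.03, 0],
    [0, 0, 0, 0, 0],
    [0, 0, 0.08, 0, 0],
    [0, 0, 0.06, 0, 0],
    [0, 0, 0, 0, 0]
  ]
}}

```text
time: 3.75
eef_pos: [560.4, 19.0, 104.6]
tcp_rot: [3.14, 0.01, 2.993]
contact_force: [0.7, 0.7, -0.8]
gripper_width: 0.003
```

```bash
python3 -c "
from h import *
plan(*pose(75,47,32,96))"
```

```text
t 3.75 pos [560.4  19.  104.6] rot [3.14  0.01  2.993] q [ 0.11  0.47 -0.24  1.89  0.15  0.79  1.21] F [ 0.7  0.7 -0.8] gw 0.0
tool mm 4.6 -0.2 8.6 units [ 0.015 -0.001  0.029] turn units -0.007
```

Call:
{"name": "carry_out", "arguments": {
  "commands": [
    [0, 0, 0.03, 0, 0],
    [0, 0, 0, 0, 0],
    [-0.015, 0, 0, 0, 0],
    [0, 0, 0, 0, 0]
  ]
}}

```text
time: 4.25
eef_pos: [566.8, 18.6, 96.8]
tcp_rot: [3.14, 0.012, 2.993]
contact_force: [0.1, 0.6, 0.1]
gripper_width: 0.002
```

```bash
python3 -c "
from h import *
for g,a in((16,75),(16,65),(16,58)): plan(*pose(a,47,g,96))
"
```

```text
t 4.25 pos [566.8  18.6  96.8] rot [3.14  0.012 2.993] q [ 0.1   0.49 -0.23  1.88  0.16  0.78  1.21] F [0.1 0.6 0.1] gw 0.0
tool mm -5.0 -0.6 0.8 units [-0.017 -0.002  0.003] turn units -0.006
t 4.25 pos [566.8  18.6  96.8] rot [3.14  0.012 2.993] q [ 0.1   0.49 -0.23  1.88  0.16  0.78  1.21] F [0.1 0.6 0.1] gw 0.0
tool mm -13.4 1.5 0.8 units [-0.045  0.005  0.003] turn units 0.343
t 4.25 pos [566.8  18.6  96.8] rot [3.14  0.012 2.993] q [ 0.1   0.49 -0.23  1.88  0.16  0.78  1.21] F [0.1 0.6 0.1] gw 0.0
tool mm -19.5 2.1 0.8 units [-0.065  0.007  0.003] turn units 0.587
```

Call:
{"name": "carry_out", "arguments": {
  "commands": [
    [-0.017, 0, 0, 0, 0],
    [0, 0, 0, 0, 0],
    [-0.014, 0.005, 0, 0.175, 0],
    [-0.014, 0.005, 0, 0.175, 0],
    [0, 0, 0, 0, 0]
  ]
}}

```text
time: 4.88
eef_pos: [579.0, 19.3, 96.8]
tcp_rot: [3.139, 0.008, 2.814]
contact_force: [-1.0, 0.6, -0.1]
gripper_width: 0.002
```

```bash
python3 -c "
from h import *
for g,a in((16,65),(16,57)): plan(*pose(a,47,g,96))
s=imaging.snapshot('top');cv2.imwrite('pics/t2.png',cv2.resize(s['pixels'][100:250,250:450,::-1],None,fx=4,fy=4,interpolation=cv2.INTER_CUBIC))
"
```

```text
t 4.88 pos [579.   19.3  96.8] rot [3.139 0.008 2.814] q [ 0.07  0.5  -0.19  1.85  0.13  0.79  1.05] F [-1.   0.6 -0.1] gw 0.0
tool mm -1.6 -0.8 0.8 units [-0.005 -0.003  0.003] turn units -0.015
t 4.88 pos [579.   19.3  96.8] rot [3.139 0.008 2.814] q [ 0.07  0.5  -0.19  1.85  0.13  0.79  1.05] F [-1.   0.6 -0.1] gw 0.0
tool mm -8.3 1.0 0.8 units [-0.028  0.003  0.003] turn units 0.264
```

View pics/t2.png

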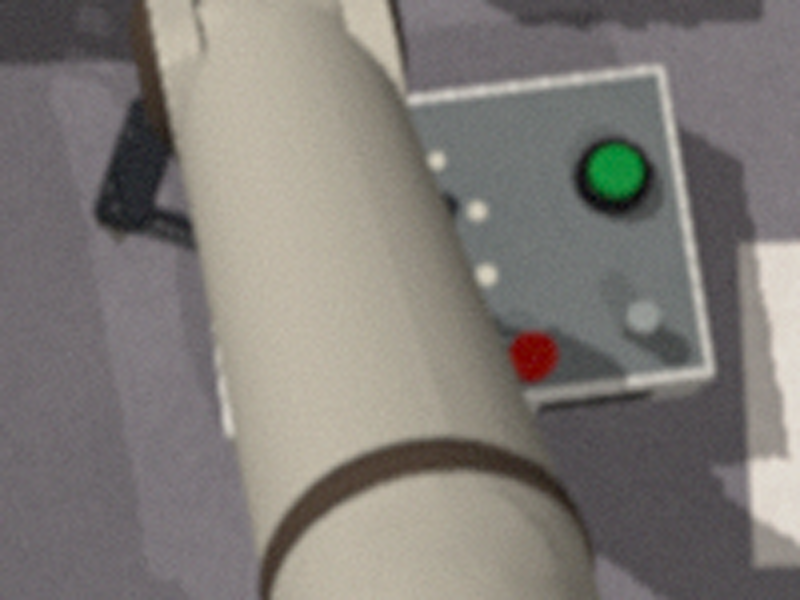

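```bash
cat >> h.py <<'E'
def scene(n):
    s=imaging.snapshot('scene');pickle.dump(s,open(n+'.pkl','wb'));cv2.imwrite(f'pics/{n}.png',cv2.resize(s['pixels'][130:270,180:340,::-1],None,fx=4,fy=4,interpolation=cv2.INTER_CUBIC))
E
python3 -c "
from h import *
scene('s2')"
```

```text
(no output)
```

View pics/s2.png

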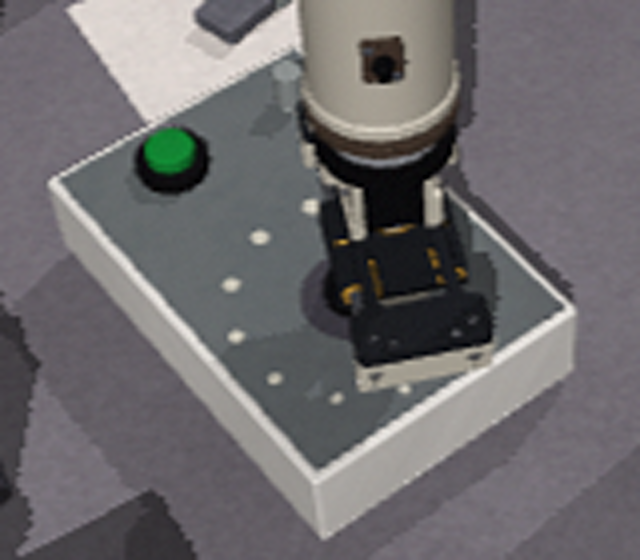

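The gripper hides the lever in both fixed cameras. I'll use force and geometry for each click, and lift away to look before the last one.

Call:
{"name": "carry_out", "arguments": {
  "commands": [
    [-0.014, 0.001, 0, 0.13, 0],
    [0, 0, 0, 0, 0]
  ]
}}

```text
time: 5.22
eef_pos: [582.7, 18.7, 96.9]
tcp_rot: [3.138, 0.007, 2.752]
contact_force: [-1.2, 0.1, -0.5]
gripper_width: 0.005
```

Call:
{"name": "carry_out", "arguments": {
  "commands": [
    [-0.014, 0.003, 0, 0.13, 0],
    [0, 0, 0, 0, 0]
  ]
}}

```text
time: 5.48
eef_pos: [586.8, 17.6, 96.9]
tcp_rot: [3.138, 0.008, 2.69]
contact_force: [0.4, -0.8, -0.4]
gripper_width: 0.01
```

```bash
python3 -c "
from h import *
for g,a in((16,57),(16,52)): plan(*pose(a,47,g,96))
s=imaging.snapshot('wrist');cv2.imwrite('pics/w3.png',s['pixels'][:,:,::-1])"
```

```text
t 5.47 pos [586.8  17.6  96.9] rot [3.138 0.008 2.69 ] q [ 0.05  0.51 -0.16  1.83  0.11  0.8   0.95] F [ 0.4 -0.8 -0.4] gw 0.01
tool mm -0.3 0.2 0.9 units [-0.001  0.001  0.003] turn units 0.016
t 5.47 pos [586.8  17.6  96.9] rot [3.138 0.008 2.69 ] q [ 0.05  0.51 -0.16  1.83  0.11  0.8   0.95] F [ 0.4 -0.8 -0.4] gw 0.01
tool mm -4.5 1.3 0.9 units [-0.015  0.004  0.003] turn units 0.191
```

View pics/w3.png

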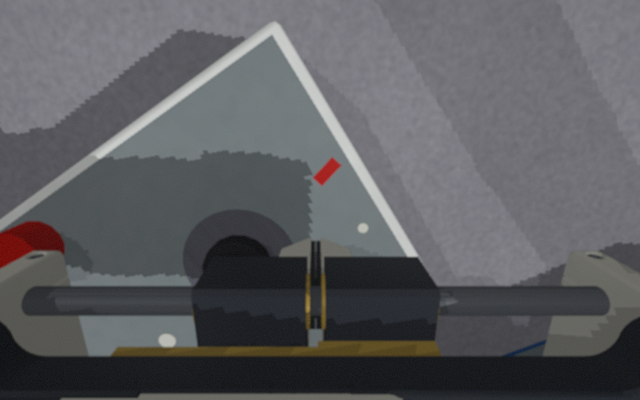

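Call:
{"name": "carry_out", "arguments": {
  "commands": [
    [0.03, 0, 0, 0, 0],
    [0, 0, -0.15, 0, 0],
    [0, 0, -0.18, 0, 0],
    [0.1, 0, -0.05, 0, 0],
    [0, 0, 0, 0, 0]
  ]
}}

```text
time: 6.15
eef_pos: [545.9, 36.1, 212.8]
tcp_rot: [3.139, 0.004, 2.699]
contact_force: [0.0, 0.5, -0.7]
gripper_width: 0.004
```

```bash
python3 -c "
from h import *
plan(*pose(45,47,30,96))
s=imaging.snapshot('wrist');cv2.imwrite('pics/w4.png',s['pixels'][:,:,::-1]);scene('s4')"
```

```text
t 6.15 pos [545.9  36.1 212.8] rot [3.139 0.004 2.699] q [ 0.04  0.3  -0.19  1.84  0.07  1.    0.95] F [ 0.   0.5 -0.7] gw 0.0
tool mm -41.7 6.3 116.8 units [-0.139  0.021  0.389] turn units 0.452
```

View pics/w4.png

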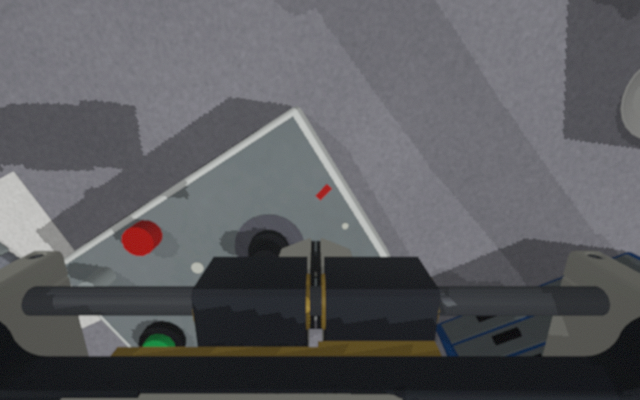

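View pics/s4.png

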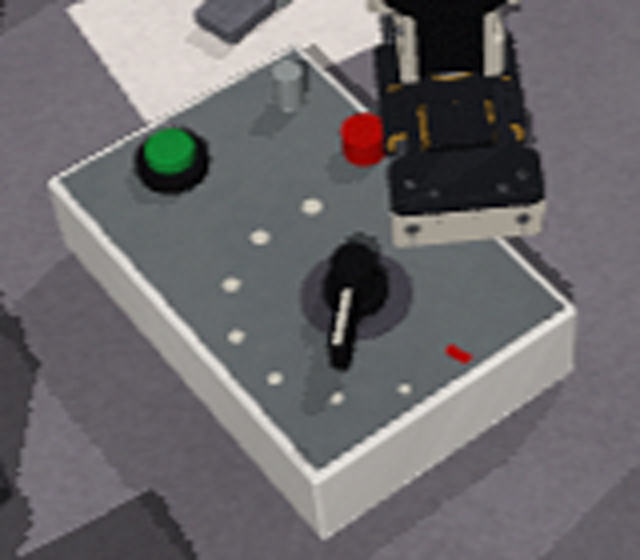

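The scene view shows the lever clicked to step 2, with its line pointing at the second dot (337,398). Its specimens and surroundings are untouched. The geometry model predicts the click well, so I go back down behind the lever for steps 3 and 4.

Call:
{"name": "carry_out", "arguments": {
  "commands": [
    [0, 0.02, 0.1, 0.2, 0],
    [-0.05, 0.02, 0.1, 0.2, 0],
    [-0.04, 0, 0.05, 0.05, 0],
    [0, 0, 0, 0, 0]
  ]
}}

```text
time: 6.75
eef_pos: [576.5, 27.1, 132.3]
tcp_rot: [-3.141, 0.003, 2.466]
contact_force: [-0.0, -0.8, 0.7]
gripper_width: 0.007
```

```bash
python3 -c "
from h import *
plan(*pose(45,47,30,96))"
```

```text
t 6.75 pos [576.5  27.1 132.3] rot [-3.141e+00  3.000e-03  2.466e+00] q [ 0.01  0.45 -0.13  1.83  0.08  0.86  0.73] F [-0.  -0.8  0.7] gw 0.01
tool mm -9.7 3.6 36.3 units [-0.032  0.012  0.121] turn units -0.014
```

Call:
{"name": "carry_out", "arguments": {
  "commands": [
    [-0.02, 0.012, 0.06, 0, 0],
    [0, 0, 0.05, 0, 0],
    [0, 0, 0, 0, 0]
  ]
}}

```text
time: 7.12
eef_pos: [583.8, 25.7, 99.6]
tcp_rot: [-3.142, 0.003, 2.468]
contact_force: [-0.3, 0.2, 0.4]
gripper_width: 0.002
```

```bash
python3 -c "
from h import *
for g,a in((16,45),(16,35),(16,27)):plan(*pose(a,47,g,96))"
```

```text
t 7.12 pos [583.8  25.7  99.6] rot [-3.142e+00  3.000e-03  2.468e+00] q [ 0.01  0.51 -0.13  1.83  0.09  0.81  0.73] F [-0.3  0.2  0.4] gw 0.0
tool mm -17.1 0.2 3.6 units [-0.057  0.001  0.012] turn units -0.009
t 7.12 pos [583.8  25.7  99.6] rot [-3.142e+00  3.000e-03  2.468e+00] q [ 0.01  0.51 -0.13  1.83  0.09  0.81  0.73] F [-0.3  0.2  0.4] gw 0.0
tool mm -25.5 2.3 3.6 units [-0.085  0.008  0.012] turn units 0.34
t 7.12 pos [583.8  25.7  99.6] rot [-3.142e+00  3.000e-03  2.468e+00] q [ 0.01  0.51 -0.13  1.83  0.09  0.81  0.73] F [-0.3  0.2  0.4] gw 0.0
tool mm -32.4 3.0 3.6 units [-0.108  0.01   0.012] turn units 0.619
```

Call:
{"name": "carry_out", "arguments": {
  "commands": [
    [-0.03, 0, 0.01, 0, 0],
    [-0.026, 0, 0, 0, 0],
    [0, 0, 0, 0, 0],
    [-0.014, 0.005, 0, 0.175, 0],
    [-0.014, 0.005, 0, 0.175, 0],
    [-0.011, 0.004, 0, 0.14, 0],
    [-0.011, 0.004, 0, 0.14, 0],
    [0, 0, 0, 0, 0]
  ]
}}

```text
time: 8.12
eef_pos: [610.8, 9.0, 98.8]
tcp_rot: [-3.141, 0.0, 2.146]
contact_force: [-0.2, 0.3, -0.2]
gripper_width: 0.005
```

```bash
python3 -c "
from h import *
for g,a in((16,27),(16,15),(16,-3)):plan(*pose(a,47,g,96))"
```

```text
t 8.12 pos [610.8   9.   98.8] rot [-3.141  0.     2.146] q [-0.02  0.55 -0.05  1.76  0.03  0.83  0.49] F [-0.2  0.3 -0.2] gw 0.0
tool mm -1.1 -0.6 2.8 units [-0.004 -0.002  0.009] turn units -0.025
t 8.12 pos [610.8   9.   98.8] rot [-3.141  0.     2.146] q [-0.02  0.55 -0.05  1.76  0.03  0.83  0.49] F [-0.2  0.3 -0.2] gw 0.0
tool mm -11.2 1.8 2.8 units [-0.037  0.006  0.009] turn units 0.394
t 8.12 pos [610.8   9.   98.8] rot [-3.141  0.     2.146] q [-0.02  0.55 -0.05  1.76  0.03  0.83  0.49] F [-0.2  0.3 -0.2] gw 0.0
tool mm -26.7 1.4 2.8 units [-0.089  0.005  0.009] turn units 1.022
```

Call:
{"name": "carry_out", "arguments": {
  "commands": [
    [0.03, 0, 0, 0, 0],
    [0, 0, -0.1, 0, 0],
    [0.1, 0, -0.15, 0, 0],
    [0.15, 0, -0.08, 0, 0],
    [0, 0, 0, 0, 0]
  ]
}}

```text
time: 8.75
eef_pos: [562.3, 83.9, 200.9]
tcp_rot: [3.141, -0.001, 2.153]
contact_force: [0.7, -0.3, 0.3]
gripper_width: 0.004
```

```bash
python3 -c "
from h import *
plan(*pose(15,47,30,130))
scene('s5')"
```

```text
t 8.75 pos [562.3  83.9 200.9] rot [ 3.141e+00 -1.000e-03  2.153e+00] q [-0.13  0.35 -0.08  1.8   0.03  0.99  0.36] F [ 0.7 -0.3  0.3] gw 0.0
tool mm -86.8 4.0 70.9 units [-0.289  0.013  0.236] turn units 0.407
```

View pics/s5.png

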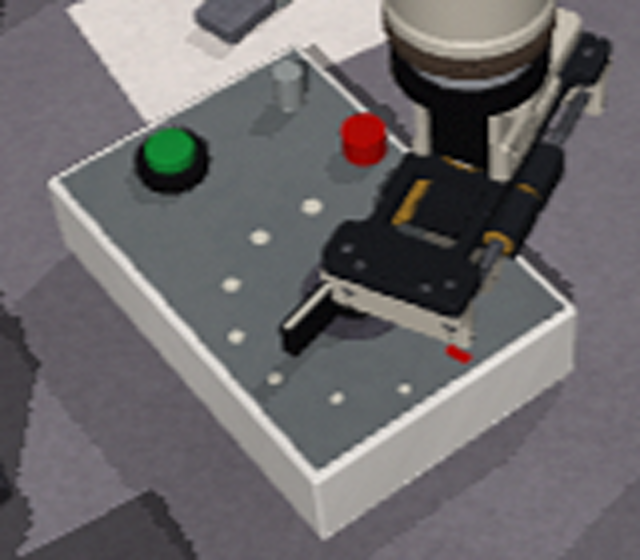

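```bash
cat >> h.py <<'E'
def tips():
    sc=pickle.load(open("scene0.pkl","rb"))
    for k in range(8):
        p,_=pose(105-30*k,64,0,109);c=(sc["view"]@np.r_[p,1])[:3];u=sc["K"]@(c/c[2]);print(k,((u[0]-180)*4).round(),((u[1]-130)*4).round())
E
python3 -c "
from h import *
tips()"
```

```text
0 434.0 306.0
1 389.0 335.0
2 332.0 343.0
3 280.0 327.0
4 248.0 292.0
5 244.0 249.0
6 267.0 210.0
7 311.0 184.0
```

The white line ends near (285,326), and step 3 is predicted at (280,327), so this is step 3. Now step 4.

Call:
{"name": "carry_out", "arguments": {
  "commands": [
    [-0.08, 0, 0.03, 0.2, 0],
    [-0.08, 0.02, 0.08, 0.2, 0],
    [-0.04, 0.02, 0.08, 0, 0],
    [0, 0, 0, 0, 0]
  ]
}}

```text
time: 9.3
eef_pos: [602.8, 29.0, 140.1]
tcp_rot: [-3.139, 0.003, 1.944]
contact_force: [-0.7, -0.0, -0.6]
gripper_width: 0.004
```

```bash
python3 -c "
from h import *
plan(*pose(15,47,30,96))"
```

```text
t 9.3 pos [602.8  29.  140.1] rot [-3.139e+00  3.000e-03  1.944e+00] q [-0.08  0.48 -0.01  1.76  0.01  0.91  0.27] F [-0.7 -0.  -0.6] gw 0.0
tool mm -18.1 4.2 44.1 units [-0.06   0.014  0.147] turn units -0.01
```

Call:
{"name": "carry_out", "arguments": {
  "commands": [
    [-0.05, 0.014, 0.06, 0, 0],
    [0, 0, 0.08, 0, 0],
    [0, 0, 0, 0, 0]
  ]
}}

```text
time: 9.68
eef_pos: [612.2, 16.0, 98.5]
tcp_rot: [-3.139, 0.003, 1.945]
contact_force: [-0.0, -0.0, 0.6]
gripper_width: -0.001
```

```bash
python3 -c "
from h import *
for g,a in((16,15),(16,-3)):plan(*pose(a,47,g,96))"
```

```text
t 9.68 pos [612.2  16.   98.5] rot [-3.139e+00  3.000e-03  1.945e+00] q [-0.06  0.55 -0.01  1.76  0.01  0.84  0.29] F [-0.  -0.   0.6] gw -0.0
tool mm -16.6 0.2 2.5 units [-0.055  0.001  0.008] turn units -0.009
t 9.68 pos [612.2  16.   98.5] rot [-3.139e+00  3.000e-03  1.945e+00] q [-0.06  0.55 -0.01  1.76  0.01  0.84  0.29] F [-0.  -0.   0.6] gw -0.0
tool mm -31.9 2.9 2.5 units [-0.106  0.01   0.008] turn units 0.619
```

```bash
python3 -c "
from h import *
for g,a in((16,15),(16,-3)):plan(*pose(a,47,g,96))"
```

```text
t 9.68 pos [612.2  16.   98.5] rot [-3.139e+00  3.000e-03  1.945e+00] q [-0.06  0.55 -0.01  1.76  0.01  0.84  0.29] F [-0.  -0.   0.6] gw -0.0
tool mm -16.6 0.2 2.5 units [-0.055  0.001  0.008] turn units -0.009
t 9.68 pos [612.2  16.   98.5] rot [-3.139e+00  3.000e-03  1.945e+00] q [-0.06  0.55 -0.01  1.76  0.01  0.84  0.29] F [-0.  -0.   0.6] gw -0.0
tool mm -31.9 2.9 2.5 units [-0.106  0.01   0.008] turn units 0.619
```

The state is unchanged, so I repeat the push that worked, for 3→4.

Call:
{"name": "carry_out", "arguments": {
  "commands": [
    [-0.03, 0, 0.008, 0, 0],
    [-0.025, 0, 0, 0, 0],
    [0, 0, 0, 0, 0],
    [-0.014, 0.005, 0, 0.175, 0],
    [-0.014, 0.005, 0, 0.175, 0],
    [-0.011, 0.004, 0, 0.14, 0],
    [-0.011, 0.004, 0, 0.14, 0],
    [0, 0, 0, 0, 0]
  ]
}}

```text
time: 10.68
eef_pos: [628.4, -10.1, 101.0]
tcp_rot: [3.14, -0.0, 1.623]
contact_force: [0.0, -0.3, 0.6]
gripper_width: 0.001
```

```bash
python3 -c "
from h import *
plan(*pose(-3,47,16,96))"
```

```text
t 10.68 pos [628.4 -10.1 101. ] rot [ 3.14  -0.     1.623] q [-0.08  0.57  0.07  1.72 -0.05  0.85  0.07] F [ 0.  -0.3  0.6] gw 0.0
tool mm -2.5 -1.9 5.0 units [-0.008 -0.006  0.017] turn units -0.023
```

Call:
{"name": "carry_out", "arguments": {
  "commands": [
    [0.03, 0, 0, 0, 0],
    [0, 0, -0.1, 0, 0],
    [0.1, 0, -0.15, 0, 0],
    [0.18, 0, -0.1, 0, 0],
    [0, 0, 0, 0, 0]
  ]
}}

```text
time: 11.3
eef_pos: [622.8, 88.8, 209.9]
tcp_rot: [3.139, -0.003, 1.63]
contact_force: [-0.5, -0.5, -0.2]
gripper_width: 0.004
```

```bash
python3 -c "
from h import *
plan(*pose(-15,47,30,130))
scene('s6')"
```

```text
t 11.3 pos [622.8  88.8 209.9] rot [ 3.139e+00 -3.000e-03  1.630e+00] q [-0.22  0.44  0.05  1.64 -0.03  1.06 -0.1 ] F [-0.5 -0.5 -0.2] gw 0.0
tool mm -97.8 3.0 79.9 units [-0.326  0.01   0.266] turn units 0.409
```

View pics/s6.png

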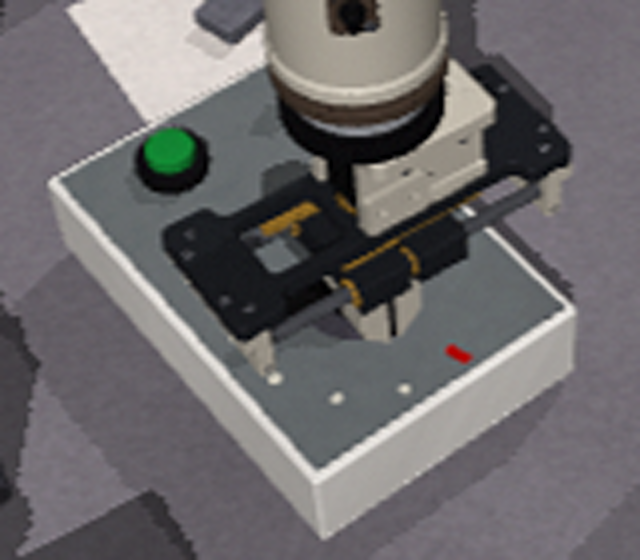

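Call:
{"name": "carry_out", "arguments": {
  "commands": [
    [0.18, 0, -0.03, 0, 0],
    [0.2, 0, 0, 0, 0],
    [0.1, 0, 0, 0, 0],
    [0, 0, 0, 0, 0]
  ]
}}

```text
time: 11.85
eef_pos: [614.2, 226.3, 214.9]
tcp_rot: [-3.14, 0.005, 1.622]
contact_force: [-0.5, 0.4, -0.4]
gripper_width: 0.004
```

```bash
python3 -c "
from h import *
plan(*pose(-15,47,30,130))
scene('s7');s=imaging.snapshot('wrist');cv2.imwrite('pics/w7.png',s['pixels'][:,:,::-1])"
```

```text
t 11.85 pos [614.2 226.3 214.9] rot [-3.14   0.005  1.622] q [-0.41  0.49  0.02  1.56 -0.01  1.1  -0.34] F [-0.5  0.4 -0.4] gw 0.0
tool mm -235.7 5.3 84.9 units [-0.786  0.018  0.283] turn units 0.393
```

View pics/s7.png

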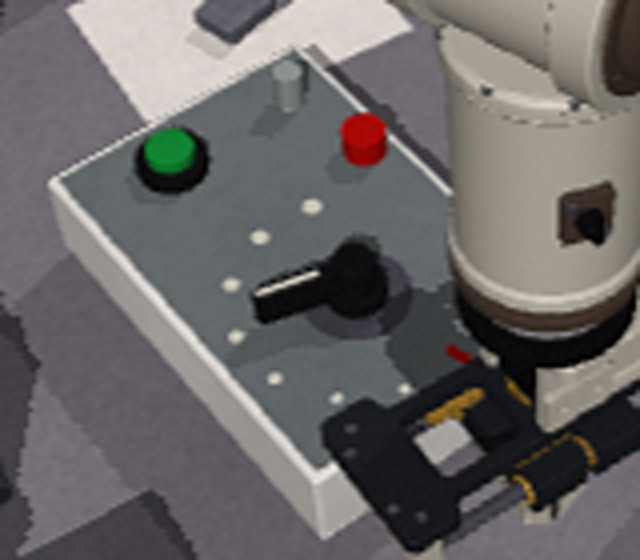

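View pics/w7.png

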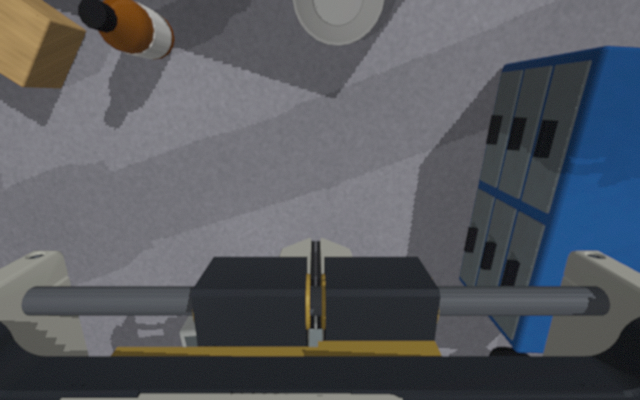

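The tip is at (253,293), and step 4 is predicted at (248,292), so this is step 4. One click remains.

Call:
{"name": "carry_out", "arguments": {
  "commands": [
    [-0.18, 0, 0, 0.2, 0],
    [-0.2, 0, 0, 0.2, 0],
    [-0.2, 0, 0.03, 0, 0],
    [-0.12, 0, 0.05, 0, 0],
    [0, 0, 0.05, 0, 0],
    [0, 0, 0, 0, 0]
  ]
}}

```text
time: 12.7
eef_pos: [596.9, -7.8, 175.9]
tcp_rot: [3.142, 0.015, 1.392]
contact_force: [-0.5, -0.2, -0.2]
gripper_width: 0.003
```

```bash
python3 -c "
from h import *
plan(*pose(-15,47,32,96))"
```

```text
t 12.7 pos [596.9  -7.8 175.9] rot [3.142 0.015 1.392] q [-0.14  0.43  0.13  1.75 -0.05  0.97 -0.17] F [-0.5 -0.2 -0.2] gw 0.0
tool mm 7.2 34.2 79.9 units [0.024 0.114 0.266] turn units -0.067
```

Call:
{"name": "carry_out", "arguments": {
  "commands": [
    [0.024, 0.114, 0, -0.07, 0],
    [0, 0, 0, 0, 0],
    [0, 0, 0.1, 0, 0],
    [0, 0, 0, 0, 0]
  ]
}}

```text
time: 13.2
eef_pos: [632.6, -4.1, 146.6]
tcp_rot: [-3.141, 0.013, 1.431]
contact_force: [-0.3, -0.6, -0.3]
gripper_width: 0.009
```

```bash
python3 -c "
from h import *
plan(*pose(-15,47,32,96))"
```

```text
t 13.2 pos [632.6  -4.1 146.6] rot [-3.141  0.013  1.431] q [-0.13  0.52  0.12  1.68 -0.06  0.95 -0.13] F [-0.3 -0.6 -0.3] gw 0.01
tool mm -2.7 -0.4 50.6 units [-0.009 -0.001  0.169] turn units 0.011
```

Call:
{"name": "carry_out", "arguments": {
  "commands": [
    [0, 0, 0.08, 0, 0],
    [0, 0, 0.07, 0, 0],
    [0, 0, 0, 0, 0]
  ]
}}

```text
time: 13.58
eef_pos: [634.3, -2.4, 105.2]
tcp_rot: [3.138, 0.012, 1.434]
contact_force: [-0.6, 1.0, -0.4]
gripper_width: 0.006
```

```bash
python3 -c "
from h import *
for g,a in((16,-15),(16,-31),(16,-33)):plan(*pose(a,47,g,96))"
```

```text
t 13.57 pos [634.3  -2.4 105.2] rot [3.138 0.012 1.434] q [-0.13  0.57  0.11  1.7  -0.06  0.87 -0.13] F [-0.6  1.  -0.4] gw 0.01
tool mm -20.6 -2.0 9.2 units [-0.069 -0.007  0.031] turn units 0.016
t 13.57 pos [634.3  -2.4 105.2] rot [3.138 0.012 1.434] q [-0.13  0.57  0.11  1.7  -0.06  0.87 -0.13] F [-0.6  1.  -0.4] gw 0.01
tool mm -34.2 0.5 9.2 units [-0.114  0.002  0.031] turn units 0.575
t 13.57 pos [634.3  -2.4 105.2] rot [3.138 0.012 1.434] q [-0.13  0.57  0.11  1.7  -0.06  0.87 -0.13] F [-0.6  1.  -0.4] gw 0.01
tool mm -35.9 0.5 9.2 units [-0.12   0.002  0.031] turn units 0.645
```

Call:
{"name": "carry_out", "arguments": {
  "commands": [
    [0, -0.005, 0.03, 0, 0],
    [-0.03, 0, 0, 0, 0],
    [-0.03, 0, 0, 0, 0],
    [0, 0, 0, 0, 0],
    [-0.014, 0.004, 0, 0.175, 0],
    [-0.014, 0.004, 0, 0.175, 0],
    [0, 0, 0, 0, 0]
  ]
}}

```text
time: 14.45
eef_pos: [633.7, -28.4, 100.8]
tcp_rot: [3.13, 0.006, 1.255]
contact_force: [0.4, 0.8, -1.6]
gripper_width: 0.003
```

```bash
python3 -c "
from h import *
for g,a in((16,-25),(16,-32)):plan(*pose(a,47,g,96))"
```

```text
t 14.45 pos [633.7 -28.4 100.8] rot [3.13  0.006 1.255] q [-0.12  0.58  0.16  1.71 -0.1   0.85 -0.24] F [ 0.4  0.8 -1.6] gw 0.0
tool mm -3.7 -2.3 4.8 units [-0.012 -0.008  0.016] turn units 0.008
t 14.45 pos [633.7 -28.4 100.8] rot [3.13  0.006 1.255] q [-0.12  0.58  0.16  1.71 -0.1   0.85 -0.24] F [ 0.4  0.8 -1.6] gw 0.0
tool mm -9.6 -0.7 4.8 units [-0.032 -0.002  0.016] turn units 0.252
```

Call:
{"name": "carry_out", "arguments": {
  "commands": [
    [-0.016, -0.002, 0.008, 0.12, 0],
    [0, 0, 0, 0, 0]
  ]
}}

```text
time: 14.7
eef_pos: [632.6, -32.1, 99.2]
tcp_rot: [3.128, 0.004, 1.198]
contact_force: [-0.5, -0.2, -0.6]
gripper_width: 0.003
```

Call:
{"name": "carry_out", "arguments": {
  "commands": [
    [-0.016, 0.001, 0.005, 0.12, 0],
    [0, 0, 0, 0, 0]
  ]
}}

```text
time: 14.95
eef_pos: [631.6, -36.4, 98.2]
tcp_rot: [3.128, 0.003, 1.142]
contact_force: [0.4, -0.4, 0.1]
gripper_width: 0.006
```

```bash
python3 -c "
from h import *
for g,a in((16,-32),):plan(*pose(a,47,g,96))"
```

```text
t 14.95 pos [631.6 -36.4  98.2] rot [3.128e+00 3.000e-03 1.142e+00] q [-0.13  0.58  0.18  1.72 -0.12  0.84 -0.32] F [ 0.4 -0.4  0.1] gw 0.01
tool mm -1.4 -1.0 2.2 units [-0.005 -0.003  0.007] turn units 0.026
```

The force dropped to nearly zero, which suggests it clicked. I back off clear and look.

Call:
{"name": "carry_out", "arguments": {
  "commands": [
    [0.03, 0, 0, 0, 0],
    [0, 0, -0.12, 0, 0],
    [0.1, 0, -0.15, 0, 0],
    [0.2, 0, -0.1, 0, 0],
    [0.2, 0, 0, 0, 0],
    [0.2, 0, 0, 0, 0],
    [0, 0, 0, 0, 0]
  ]
}}

```text
time: 15.82
eef_pos: [722.1, 173.5, 211.4]
tcp_rot: [3.129, -0.001, 1.154]
contact_force: [-0.3, -0.5, -0.4]
gripper_width: 0.006
```

```bash
python3 -c "
from h import *
plan([629,-187,200],1.6)
scene('s8');tips()"
```

```text
t 15.82 pos [722.1 173.5 211.4] rot [ 3.129e+00 -1.000e-03  1.154e+00] q [-0.38  0.64  0.16  1.32 -0.1   1.17 -0.62] F [-0.3 -0.5 -0.4] gw 0.01
tool mm -367.3 60.8 11.4 units [-1.224  0.203  0.038] turn units -0.892
0 434.0 306.0
1 389.0 335.0
2 332.0 343.0
3 280.0 327.0
4 248.0 292.0
5 244.0 249.0
6 267.0 210.0
7 311.0 184.0
```

View pics/s8.png

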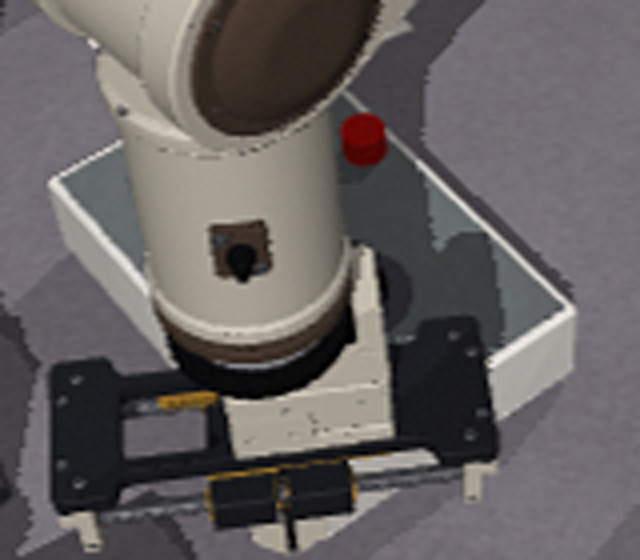

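```bash
python3 -c "
from h import *
s=imaging.snapshot('top');pickle.dump(s,open('t8.pkl','wb'));cv2.imwrite('pics/t8.png',cv2.resize(s['pixels'][100:250,250:450,::-1],None,fx=4,fy=4,interpolation=cv2.INTER_CUBIC))
for k in range(8):
    p,_=pose(105-30*k,64,0,109);c=(s['view']@np.r_[p,1])[:3];u=s['K']@(c/c[2]);print(k,((u[0]-250)*4).round(),((u[1]-100)*4).round())
"
```

```text
0 261.0 283.0
1 254.0 229.0
2 275.0 180.0
3 319.0 147.0
4 374.0 140.0
5 426.0 161.0
6 460.0 203.0
7 468.0 257.0
```

View pics/t8.png

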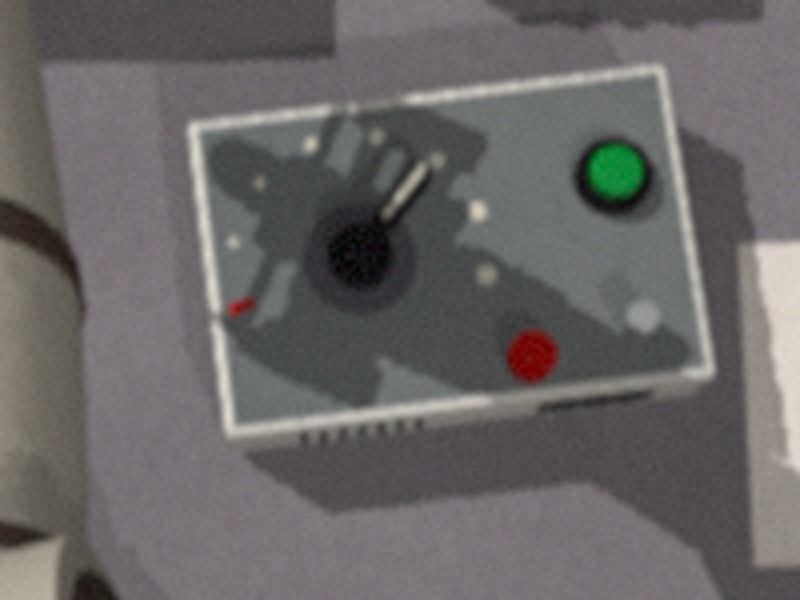

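The top view shows the white line ending at (428,162). Step 5 is predicted at (426,161), so the lever rests in step 5, and the specimens have not moved. Next is the button, approached from height. I also measure its top height from both views.

Call:
{"name": "carry_out", "arguments": {
  "commands": [
    [-0.1, 0.02, 0, 0, 0],
    [-0.19, 0.03, 0, 0, 0],
    [-0.19, 0.03, 0, 0, 0],
    [-0.19, 0.03, 0, 0, 0],
    [-0.19, 0.03, 0, 0, 0],
    [-0.19, 0.03, 0, 0, 0],
    [-0.12, 0.02, 0, 0, 0],
    [0, 0, 0, 0, 0]
  ]
}}

```text
time: 16.92
eef_pos: [617.3, -204.1, 215.2]
tcp_rot: [3.126, 0.013, 1.132]
contact_force: [-0.4, -0.3, 0.3]
gripper_width: 0.002
```

```bash
python3 -c "
from h import *
def cen(f):
    s=pickle.load(open(f,'rb'));r,g,b=[s['pixels'][...,i].astype(int) for i in range(3)]
    m=((g>r+50)&(g>b+40)).astype('uint8');n,l,st,c=cv2.connectedComponentsWithStats(m);i=1+st[1:,4].argmax();print(f,st[i],c[i]);return s,c[i]
a,ca=cen('top0.pkl');b,cb=cen('scene0.pkl')
for z in (80,85,90,95):print(z,ray(a,*ca,z)[:2].round(1),ray(b,*cb,z)[:2].round(1))
plan([629,-187,110])"
```

```text
top0.pkl [397 136  14  14 147] [403.4829932  142.26530612]
scene0.pkl [216 162  13  11 113] [221.95575221 167.19469027]
80 [ 632.5 -188.7] [ 625.  -195.5]
85 [ 631.  -187.8] [ 626.4 -191.1]
90 [ 629.6 -186.9] [ 627.8 -186.6]
95 [ 628.1 -186. ] [ 629.2 -182.2]
t 16.93 pos [ 617.3 -204.1  215.2] rot [3.126 0.013 1.132] q [ 0.09  0.48  0.25  1.59 -0.11  1.07 -0.08] F [-0.4 -0.3  0.3] gw 0.0
tool mm 20.5 3.4 105.2 units [0.068 0.011 0.351] turn units None
```

Call:
{"name": "carry_out", "arguments": {
  "commands": [
    [0.068, 0.011, 0, 0, 0],
    [0, 0, 0.12, 0, 0],
    [0, 0, 0.12, 0, 0],
    [0, 0, 0.08, 0, 0],
    [0, 0, 0, 0, 0]
  ]
}}

```text
time: 17.55
eef_pos: [635.5, -174.8, 117.4]
tcp_rot: [3.125, 0.005, 1.143]
contact_force: [0.5, -0.1, -0.7]
gripper_width: 0.005
```

```bash
python3 -c "
from h import *
plan([629,-187,92])"
```

```text
t 17.55 pos [ 635.5 -174.8  117.4] rot [3.125 0.005 1.143] q [ 0.07  0.59  0.21  1.65 -0.14  0.9  -0.09] F [ 0.5 -0.1 -0.7] gw 0.01
tool mm -13.8 -0.9 25.4 units [-0.046 -0.003  0.085] turn units None
```

Call:
{"name": "carry_out", "arguments": {
  "commands": [
    [-0.046, -0.003, 0.02, 0, 0],
    [0, 0, 0.04, 0, 0],
    [0, 0, 0, 0, 0]
  ]
}}

```text
time: 17.92
eef_pos: [631.5, -185.4, 100.9]
tcp_rot: [3.122, 0.003, 1.146]
contact_force: [0.0, -0.5, 0.1]
gripper_width: 0.002
```

```bash
python3 -c "
from h import *
plan([629,-187,84])"
```

```text
t 17.93 pos [ 631.5 -185.4  100.9] rot [3.122e+00 3.000e-03 1.146e+00] q [ 0.09  0.61  0.21  1.66 -0.15  0.87 -0.07] F [ 0.  -0.5  0.1] gw 0.0
tool mm -2.5 -1.6 16.9 units [-0.008 -0.005  0.056] turn units None
```

Call:
{"name": "carry_out", "arguments": {
  "commands": [
    [-0.006, -0.004, 0.025, 0, 0],
    [0, 0, 0.02, 0, 0],
    [0, 0, 0, 0, 0]
  ]
}}

```text
time: 18.3
eef_pos: [631.2, -187.2, 91.9]
tcp_rot: [3.119, 0.001, 1.146]
contact_force: [-2.5, 0.6, 5.0]
gripper_width: 0.007
```

Call:
{"name": "carry_out", "arguments": {
  "commands": [
    [0, 0, 0.015, 0, 0]
  ]
}}

```text
time: 18.42
eef_pos: [631.7, -187.3, 90.7]
tcp_rot: [3.118, 0.0, 1.145]
contact_force: [-13.6, 4.9, 36.2]
gripper_width: 0.004
```

Call:
{"name": "carry_out", "arguments": {
  "commands": [
    [0, 0, 0.015, 0, 0]
  ]
}}

```text
time: 18.55
eef_pos: [631.7, -187.3, 90.7]
tcp_rot: [3.118, -0.001, 1.145]
contact_force: [-15.5, 5.2, 37.0]
gripper_width: 0.001
```

At z 90.7 the tool met a hard stop with 37 N. I need to know whether that is the button's bottom or its collar. I'll release and check the geometry.

Call:
{"name": "carry_out", "arguments": {
  "commands": [
    [0, 0, -0.03, 0, 0],
    [0, 0, 0, 0, 0]
  ]
}}

```text
time: 18.8
eef_pos: [632.1, -187.7, 101.8]
tcp_rot: [3.116, -0.002, 1.145]
contact_force: [0.6, 0.3, 0.4]
gripper_width: 0.007
```

```bash
python3 -c "
from h import *
plan([629,-187,84])
for n in('scene','top'):
  s=pickle.load(open(n+'0.pkl','rb'))
  b=np.array([629.1,-187.0]); im=s['pixels'][:,:,::-1]
  def pr(p):
    c=(s['view']@np.r_[p,1])[:3];return (s['K']@(c/c[2]))[:2]
  c0=pr([*b,88]).astype(int);x0,y0=c0-16
  z=cv2.resize(im[y0:y0+32,x0:x0+32],None,fx=16,fy=16,interpolation=cv2.INTER_NEAREST)
  for h,col in((90,(0,255,255)),(96,(255,0,255))):
    pts=np.array([(pr([b[0]+16*np.cos(t),b[1]+16*np.sin(t),h])-[x0,y0]+.5)*16 for t in np.linspace(0,6.28,60)]).astype(int)
    cv2.polylines(z,[pts],True,col,1)
  cv2.imwrite(f'pics/btn_{n}.png',z)
a=cv2.imread('pics/btn_scene.png');b=cv2.imread('pics/btn_top.png');cv2.imwrite('pics/btn.png',cv2.resize(np.hstack([a,b]),(800,400)))
"
```

```text
t 18.8 pos [ 632.1 -187.7  101.8] rot [ 3.116e+00 -2.000e-03  1.145e+00] q [ 0.1   0.61  0.21  1.66 -0.15  0.86 -0.06] F [0.6 0.3 0.4] gw 0.01
tool mm -0.7 -3.1 17.8 units [-0.002 -0.01   0.059] turn units None
```

View pics/btn.png

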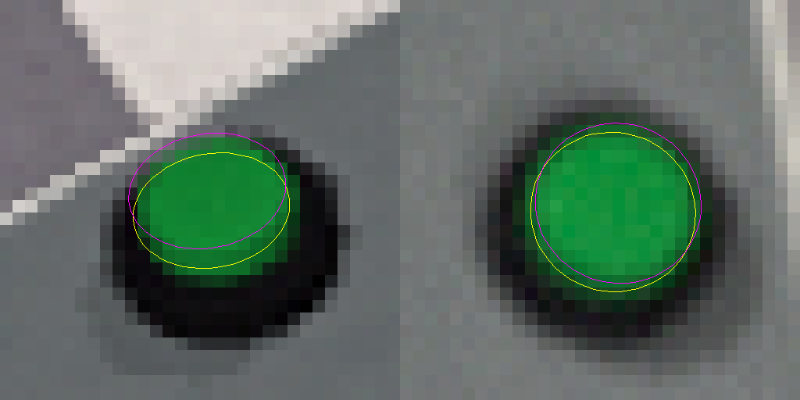

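The green side shows about 10 mm above the black collar, with the top at z ≈ 95–96. The hard stop at 90.7, just after 5 N of spring force, is therefore the button's full travel, clear of the collar. The button is now released, so I retreat and check.

Call:
{"name": "carry_out", "arguments": {
  "commands": [
    [0, 0, -0.12, 0, 0],
    [0, 0, -0.18, 0, 0],
    [0.1, 0, -0.15, 0, 0],
    [0.2, 0, 0, 0, 0],
    [0.2, 0, 0, 0, 0],
    [0.2, 0, 0, 0, 0],
    [0.2, 0, 0, 0, 0],
    [0.2, 0, 0, 0, 0],
    [0.2, 0, 0, 0, 0],
    [0.2, 0, 0, 0, 0],
    [0, 0, 0, 0, 0],
    [0, 0, 0, 0, 0]
  ]
}}

```text
time: 20.3
eef_pos: [818.0, 229.9, 220.1]
tcp_rot: [3.131, 0.01, 1.136]
contact_force: [-0.3, -0.2, -0.7]
gripper_width: 0.002
```

```bash
python3 -c "
from h import *
plan([629,-187,84])
s=imaging.snapshot('top');cv2.imwrite('pics/t9.png',cv2.resize(s['pixels'][100:250,250:450,::-1],None,fx=4,fy=4,interpolation=cv2.INTER_CUBIC))
scene('s9')"
```

```text
t 20.3 pos [818.  229.9 220.1] rot [3.131 0.01  1.136] q [-0.39  0.87  0.17  0.9  -0.12  1.38 -0.69] F [-0.3 -0.2 -0.7] gw 0.0
tool mm -457.8 4.2 136.1 units [-1.526  0.014  0.454] turn units None
```

View pics/t9.png

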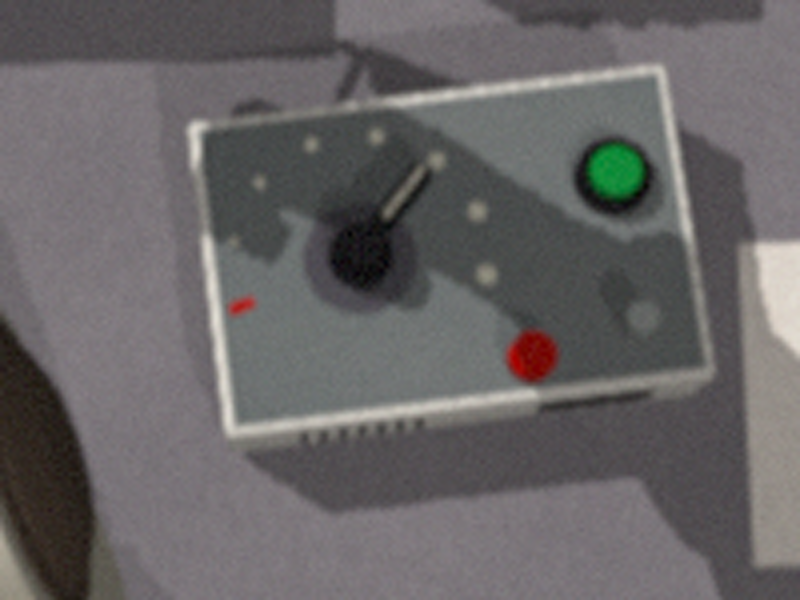

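View pics/s9.png

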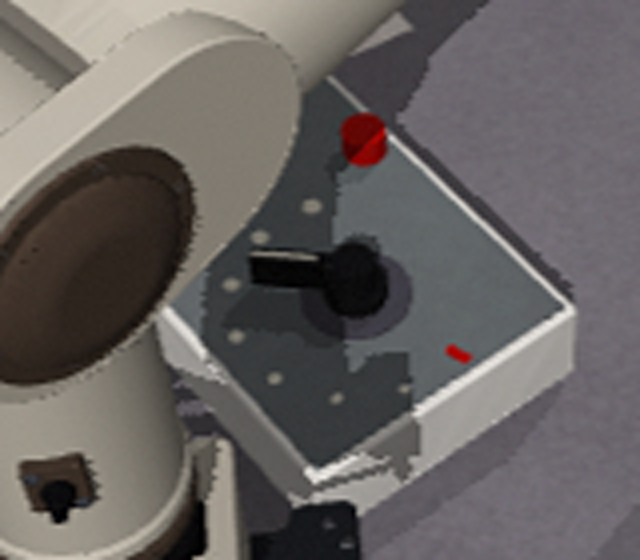

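Lever at step 5, button sprung back (615,171), specimens unchanged. I move a little away from the blue cabinet and hand in.

Call:
{"name": "carry_out", "arguments": {
  "commands": [
    [0, -0.15, -0.03, 0, 0],
    [0, -0.15, 0, 0, 0],
    [0, -0.1, 0, 0, 0],
    [0, 0, 0, 0, 0],
    [0, 0, 0, 0, 0]
  ]
}}

```text
time: 21.02
eef_pos: [707.2, 271.1, 230.1]
tcp_rot: [3.129, 0.01, 1.123]
contact_force: [0.1, -1.3, 0.4]
gripper_width: 0.005
```

```bash
python3 -c "
from h import *
s=imaging.snapshot('top');cv2.imwrite('pics/t10.png',s['pixels'][:,:,::-1])
o=ctrl.get_obs();print(o['eef_pos'],o['contact_force'],abs(o['qd']).max())
print(ctrl.close_job())"
```

```text
[707.35277372 271.27975543 230.12683412] [-0.21689191  0.4505869  -0.20071966] 0.016322194762477482
the job is handed in; nothing more can be done
None
```

View pics/t10.png

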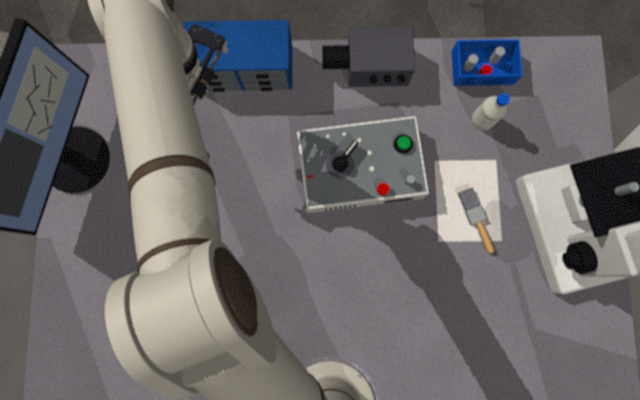

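The lever is in step 5, the start button has been pressed and has sprung back, and the job was handed in at about 21 s.

- **Lever:** it stood at step 1. I pushed it on with four separate pushes and looked after each: 2, 3, 4, then 5. In the last top view the line's end was about 2 pixels (of a 4× enlarged picture) from where step 5 should be. It never went past step 5.
- **Button:** I pressed it straight down. The spring pushed back with about 5 N, then it hit a hard stop with about 37–40 N on the fingers, against a 120 N wrist limit. I first estimated the button's top at 90 mm, but a closer look put it at about 95–96 mm. That makes the stop at 90.7 mm the bottom of its 6 mm travel, not its collar. This comes from the pictures and the force; I had no direct reading of the travel.
- **Other things:** the two specimens look unmoved in the last enlarged top view, and the bottle and brush in the final one. The arm hides the dropper, dish and carton there, so I couldn't check those; it only passed above them and I felt no contact. It stood clear, with wrist forces near zero.

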